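# Clamp a plywood offcut in the bench jig by spinning its wing screw down

## Robot

A 7-joint arm with a two-finger parallel gripper is mounted at the origin on a cart in front of the work surface, level with it; the furniture and walls round the work are solid. World frame = base frame: x ahead of the robot, y to its left, z up, the work surface at z = 0. Lengths are in m, angles in rad, forces in N, time in s.
With the tool pointing down it reaches from about 0.425 to 0.825 m from the base axis. Payload 3.6 kg.
Tool frame: the origin (TCP) lies midway between the tips of the shut fingers; the grasp point (between the pads) lies 19 mm behind it; z points along the fingers, y is the line along which they close (so a half turn about z gives the same grasp; the last joint's range is limited). The gripper opens to 85 mm and grips with 20 to 120 N. Pads are 22 mm wide; open, the fingers measure 114 mm over their backs; the gripper's body (76 mm by 85 mm) begins 54 mm behind the grasp point. The pads swing forward as they close: fully open they stand 13 mm farther back than shut.
Start: joints at [1.204, 0.615, -0.013, 1.423, 0.008, 1.103, -0.04], TCP at [0.217, -0.613, 0.231] pointing down, gripper open.
Joint ranges: [-3.12, 3.12], [-0.3, 2.06], [-1.34, 1.32], [0.26, 2.42], [-1.36, 4.5], [0.01, 1.98], [-2.84, 2.84]. Speed limits (rad/s): [2.79, 2.79, 3.14, 3.14, 3.14, 3.14, 3.14].

## Interface

Orientations are given as a rotation vector (axis times angle).
In Python, from workcell import env gives the robot as it stands.
- The arm moves only by the tool play_rows, never from a script. Its argument "increments" is a list of rows, each a list of 4 numbers: the shift along the tool's x, y, z in mm, then the turn about the tool's z in rad. In form: [[dx, dy, dz, spin], ...]. A call has 1 to 20 rows; each row is the pose to reach, as a shift and turn from the pose commanded when the call began, along the tool's axes at that moment; what a row does not reach only later rows make up. A row lasts 1/12 s, in which the tool goes at most 41.7 mm and 7.16 degrees, less where a joint would pass 70% of its speed; a pose out of reach is approached as far as the arm can. A call with a gripper value outside its range is refused whole. "gripper" is the finger opening in mm, from 0 to 85.4, set as the call begins (left out, the last holds). The fingers move at their own pace and stop on an object; the grip force is fixed at half the most. Time passes only in rows, so rows that repeat a pose let the fingers close. It gives the time, the measured TCP pose, the force, the opening and the grip force at its end, in the units of the state.
- env.get_obs(): the state, without advancing time (a new reading comes with each control period).
- env.read_camera(name): name is "scene" or "top" or "wrist"; returns a dict with "color" (400x640x3 uint8, blue, green, red), "z_map" (400x640 float32, m along the optical axis (not along the pixel's ray), 0 where there is no reading), "K" (3x3 intrinsics, pixels), "position" and "rotation" of the camera in the world; the wrist camera has in their place "tool_from_camera" (4x4, takes a point from camera to tool coordinates, whose origin is the TCP and whose axes are the flange's). Camera axes: x right, y up, looking along -z (the intrinsics and any distortion apply to the point x, -y, -z); pixel columns grow to the right and rows downward; lengths in m; the calibration is good to about 2 mm. A picture is of the moment at which its call begins: read the wrist's pose just before it.
- env.finish_job(): hands the job in; it is judged then, once.
The state is a dict: "time": time; "joint_positions": joint angles; "qd": joint speeds; "tau": joint torques, N m; "position": TCP position; "eef_rot": TCP orientation; "force": force on the tool from outside, world axes, zero at the start; "wrist_torque": the same for the moment, N m; "grip_width": finger opening in m; "grasp_force": force on a finger pad.
Only numpy, scipy, OpenCV 4.12 (cv2) and the standard library are available. Lean on these libraries where they do the work, as an engineer would, in place of code of your own. Each camera call takes 0.05 s, during which the arm holds its last target. There are 200 camera calls.

## Task

Slide the plywood board along the worktop until its far end is flat against the jig's fence, then spin the loose wing screw clockwise (seen from above) with light fingertip strokes on its wings until the foot comes down on the board, and give it about half a turn more, so that the board is held. Push only: do not lift the board, do not pinch or force the wings, and leave the other things lying around where they are.

Things in the scene. Friction and masses are not known exactly. Their poses are not given: they have to be found in the camera images.
- jig: Jig fixed to the worktop. Origin: middle of the foot of the fence's front face; x points back through the fence, away from the board, y along the fence, z up. Slippery aluminium fence 130 mm long, 12 thick, 22 high; behind it (to x = 75 mm) a grey column, whose 26 mm wide arm (top 62 mm, brass bush to 66 mm) carries the upright wing screw at x = -28 mm, y = 0; only the screw is higher.
- board: Loose plywood board 160 x 100 x 9 mm, lying flat, mass 0.1 to 0.2 kg. Origin: centre of its underside. Its y axis runs along the 160 mm length and points towards the robot side, away from the fence; its x axis runs across the width. It starts with its far end 30 to 50 mm in front of the fence, up to 0.08 rad askew to it.
- board_back (a point): Middle of the board's far (100 mm wide) end face, the one that goes flat against the fence; 4.5 mm above the underside. On the fence its x in the jig's frame is 0.
- board_front (a point): Middle of the board's near end face, where it is pushed; 4.5 mm above the underside.
- thumbscrew (a joint): Angle of the wing screw, rad, growing clockwise from above (tightening); at 0 the wings lie along the jig's x. Starts at 0 to 3. A full turn lowers screw and foot by 6 mm. The foot meets the board at about 8.4 rad; half a turn more is about 11.5; hard stop at 17.5. Constant friction of about 0.04 N m (1 to 2 N on a wing), also when the foot presses; stays where it is left.
- wing_mid (a point): Point on the screw's axis at mid height of its wings, 105 mm above the worktop at joint 0; sinks with the screw. x along the wings, z up. Two opposite upright steel wings, 5 mm thick, reach to 41 mm from the axis; their flats from 12 to 38 mm take the finger, from 7 mm below to 10 mm above this point. Hub: radius 11 mm at its foot, 6 mm at its top, which is 1 mm above this point.
- foot_sole (a point): Centre of the underside of the rubber clamp foot (20 mm across) below the screw; 17 mm above the worktop when the wing screw reads 0. The foot does not turn.
- foot (a joint): How far the sprung foot is pushed up into the screw, m: 0 while it hangs free, then 6 mm per turn once it is on the board (limit 9 mm). The spring presses with about 2 N at first touch and 1 N more for every mm.
- tape_measure: Yellow tape measure, 64 x 83 x 35 mm, close to the right of the jig: leave alone. Origin: centre of its underside.
- pliers_red: Red-handled pliers, 166 x 48 x 12 mm, lying to the left of the board: leave alone. Origin: centre of the underside.
- thread_tape: White reel of thread tape, 52 x 52 x 14 mm, to the left of the jig: leave alone. Origin: centre of the underside.
- bolt_a: Steel hex bolt, 58 mm long, 20 mm high, lying to the right of the board: leave alone. Origin: centre of the underside.
Things that resemble listed ones, but are neither listed nor needed, are in the scene too. Several things look just like the board: the one meant starts farthest to the robot's right.

How it is judged:
By the outcome, as a careful person would: the job done as asked, in the order asked, and still so for the second after the job is handed in, with the robot touching nothing.
It also fails if it takes over 72 s, if anything falls off the work surface, if the arm or the gripper's body presses on something with over 40 N, if the wrist force passes 120 N, or if a joint passes its speed limit or range.

## Working session

There is one attempt and no reset: what is moved stays moved. The work goes in short steps, Python scripts to look and compute and a tool call to move; the robot and the scene stay as the last step left them, time stands still between calls to the robot, and variables do not carry over. Pictures are saved under pics/ and viewed, at most 10 in all, crops included, and the job is handed in when it is done.

Besides the shell and the picture viewer there is one more tool, called after "Emit:" by a JSON object that holds its "method" and its "body". play_rows: Moves the arm, as the interface text tells. Its arguments: {"type":"object","properties":{"increments":{"type":"array"},"gripper":{"type":"number"}},"required":["increments"]}

```bash
mkdir -p pics
cat > h.py <<'E'
import numpy as np, cv2, pickle
from workcell import env
from scipy.spatial.transform import Rotation as R
def grab(n):
    o=env.get_obs(); c=env.read_camera(n)
    if n=='wrist':
        T=np.eye(4);T[:3,:3]=R.from_rotvec(o['eef_rot']).as_matrix();T[:3,3]=o['position']
        M=T@np.array(c['tool_from_camera']);c['position']=M[:3,3];c['rotation']=M[:3,:3]
    return c
def world(c):
    K=c['K'];z=c['z_map'];v,u=np.mgrid[:400,:640]
    P=np.stack([(u-K[0,2])/K[0,0]*z,-(v-K[1,2])/K[1,1]*z,-z],-1)
    W=P@np.array(c['rotation']).T+np.array(c['position']);W[z==0]=np.nan
    return W
E
python3 - <<'E'
from h import *
o=env.get_obs();print({k:np.round(o[k],3) for k in o})
for n in('scene','top'):
    c=grab(n);pickle.dump(c,open(n+'.pkl','wb'));cv2.imwrite(f'pics/{n}.png',c['color']);print(n,c['position'],[k for k in c])
E
```

```text
{'time': np.float64(0.0), 'joint_positions': array([ 1.204,  0.616, -0.013,  1.425,  0.008,  1.103, -0.04 ]), 'qd': array([-0.001, -0.001, -0.001,  0.001, -0.   ,  0.   ,  0.   ]), 'tau': array([ 0.0000e+00, -4.6921e+01,  2.5900e-01, -1.7103e+01,  1.0000e-02,
        1.0000e-02, -0.0000e+00]), 'position': array([ 0.216, -0.612,  0.23 ]), 'eef_rot': array([-3.094e+00, -5.310e-01,  1.000e-03]), 'force': array([ 0.463, -0.78 , -0.253]), 'wrist_torque': array([-0.066, -0.025, -0.031]), 'grasp_force': np.float64(0.0), 'grip_width': np.float64(0.085)}
scene [ 0.35463732 -0.46544214  1.15392861] ['color', 'z_map', 'K', 'position', 'rotation']
top [0.5317134  0.31297423 1.29579198] ['color', 'z_map', 'K', 'position', 'rotation']
```

View pics/top.png

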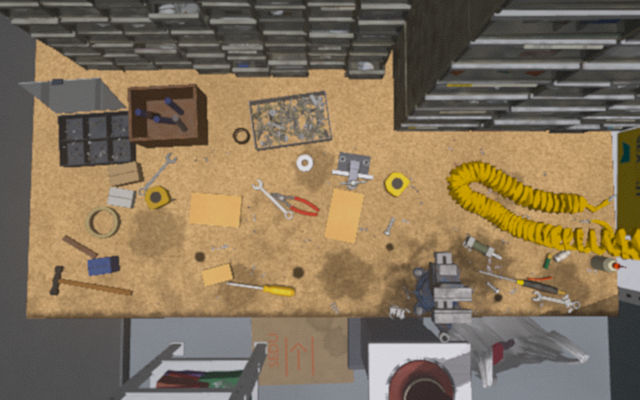

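View pics/scene.png

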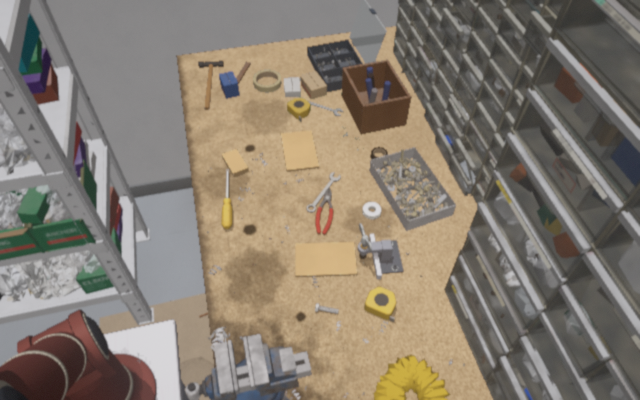

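Top view: the board candidates are a plywood piece at (344,216), one at (216,209) and a small block at (217,272). The rightmost, (344,216), is in front of the jig at (352,168), so that is the one. The tape measure is at (397,183), pliers at (295,205), reel at (304,162) and bolt at (389,226).

Run:
```python
from h import *
ims=[]
for n,(u,v),cr in(('top',(340,222),(270,130,420,255)),('scene',(320,260),(280,190,420,330))):
    c=pickle.load(open(n+'.pkl','rb'));W=world(c);im=c['color']
    m=(np.abs(W[...,2]-.009)<.006)
    hsv=cv2.cvtColor(im,cv2.COLOR_BGR2HSV).astype(int);ref=hsv[v,u]
    m&=(abs(hsv-ref)<[6,40,40]).all(-1)
    m=cv2.morphologyEx(m.astype(np.uint8),cv2.MORPH_OPEN,np.ones((3,3)))
    k,l=cv2.connectedComponents(m);P=W[l==l[v,u]]
    r=cv2.minAreaRect((P[:,:2]*1000).astype(np.float32));print(n,len(P),'z',np.median(P[:,2]),r);print(cv2.boxPoints(r))
    # jig points by height
    x0,y0,x1,y1=cr;S=W[y0:y1,x0:x1].reshape(-1,3)
    for lo,hi in((.016,.03),(.05,.07),(.075,.125)):
        s=S[(S[:,2]>lo)&(S[:,2]<hi)]; 
        print(lo,hi,len(s),np.round(s.mean(0),3),np.round(s.min(0),3),np.round(s.max(0),3))
        if len(s)>3: print(cv2.minAreaRect((s[:,:2]*1000).astype(np.float32)))
    ims.append(cv2.resize(im[y0:y1,x0:x1],(400,400),interpolation=cv2.INTER_CUBIC))
cv2.imwrite('pics/crop.png',np.hstack(ims))
```

```text
Traceback (most recent call last):
  File "h.py", line 13, in world
    W=P@np.array(c['rotation']).T+np.array(c['position']);W[z==0]=np.nan
      ~~~~~~~~~~~~~~~~~~~~~~~~~~~^~~~~~~~~~~~~~~~~~~~~~~~
ValueError: operands could not be broadcast together with shapes (400,640) (3,)
```

```bash
sed -i "s/    W=P@np.array(c\['rotation'\]).T/    Q=np.array(c['rotation']);Q=R.from_rotvec(Q).as_matrix() if Q.shape==(3,) else Q\n    W=P@Q.T/" h.py
cat > m.py <<'E'
from h import *
ims=[]
for n,(u,v),cr in(('top',(340,222),(270,130,420,255)),('scene',(320,260),(280,190,420,330))):
    c=pickle.load(open(n+'.pkl','rb'));W=world(c);im=c['color'];print(n,c['rotation'],'bg z',W[240,300,2],W[v,u])
    m=(np.abs(W[...,2]-.009)<.006)
    hsv=cv2.cvtColor(im,cv2.COLOR_BGR2HSV).astype(int);ref=hsv[v,u]
    m&=(abs(hsv-ref)<[6,40,40]).all(-1)
    m=cv2.morphologyEx(m.astype(np.uint8),cv2.MORPH_OPEN,np.ones((3,3)))
    k,l=cv2.connectedComponents(m);P=W[l==l[v,u]]
    r=cv2.minAreaRect((P[:,:2]*1000).astype(np.float32));print(len(P),'z',np.median(P[:,2]),r);print(cv2.boxPoints(r))
    x0,y0,x1,y1=cr;S=W[y0:y1,x0:x1].reshape(-1,3)
    for lo,hi in((.016,.03),(.05,.07),(.075,.125)):
        s=S[(S[:,2]>lo)&(S[:,2]<hi)]
        print(lo,hi,len(s),np.round(s.mean(0),3),np.round(s.min(0),3),np.round(s.max(0),3))
        if len(s)>3: print(cv2.minAreaRect((s[:,:2]*1000).astype(np.float32)))
    ims.append(cv2.resize(im[y0:y1,x0:x1],(400,400),interpolation=cv2.INTER_CUBIC))
cv2.imwrite('pics/crop.png',np.hstack(ims))
E
python3 m.py
```

```text
top [ 0.03866001 -0.0443667  -1.57142281] bg z -0.0019349335717004923 [0.52737707 0.24820785 0.00742441]
1559 z 0.009270178265967433 ((547.7171630859375, 237.27110290527344), (101.11897277832031, 160.39573669433594), 78.08000183105469)
[[458.80576 204.36636]
 [615.74286 171.2373 ]
 [636.62854 270.17584]
 [479.69147 303.3049 ]]
0.016 0.03 542 [0.725 0.297 0.022] [0.474 0.025 0.016] [0.818 0.469 0.03 ]
((646.2467651367188, 247.08782958984375), (444.3076171875, 343.86865234375), 89.89607238769531)
0.05 0.07 230 [0.685 0.223 0.062] [0.627 0.192 0.05 ] [0.811 0.428 0.069]
((746.4688720703125, 294.881103515625), (284.83447265625, 82.04448699951172), 48.33724594116211)
0.075 0.125 87 [0.642 0.215 0.106] [0.633 0.177 0.087] [0.652 0.256 0.119]
((642.4854125976562, 216.40518188476562), (78.06122589111328, 17.967721939086914), 84.65826416015625)
scene [ 0.6595939  -0.09655473 -0.23416879] bg z -0.00017044643580144125 [0.53303093 0.22833665 0.00952939]
1955 z 0.008705888540708528 ((548.1992797851562, 232.63937377929688), (104.44715881347656, 159.3802490234375), 78.03231811523438)
[[459.41217 198.07542]
 [615.32825 165.02635]
 [636.9864  267.2033 ]
 [481.0703  300.25238]]
0.016 0.03 723 [0.72  0.231 0.023] [0.487 0.019 0.016] [0.852 0.427 0.03 ]
((655.11328125, 246.52406311035156), (436.54779052734375, 266.28778076171875), 60.011898040771484)
0.05 0.07 327 [0.68  0.207 0.061] [0.627 0.185 0.05 ] [0.824 0.347 0.069]
((735.1326904296875, 250.9462127685547), (229.01470947265625, 73.5939712524414), 35.8052978515625)
0.075 0.125 144 [0.642 0.209 0.103] [0.634 0.17  0.076] [0.653 0.25  0.12 ]
((643.176513671875, 210.215576171875), (79.10855865478516, 18.387372970581055), 83.50304412841797)
```

View pics/crop.png

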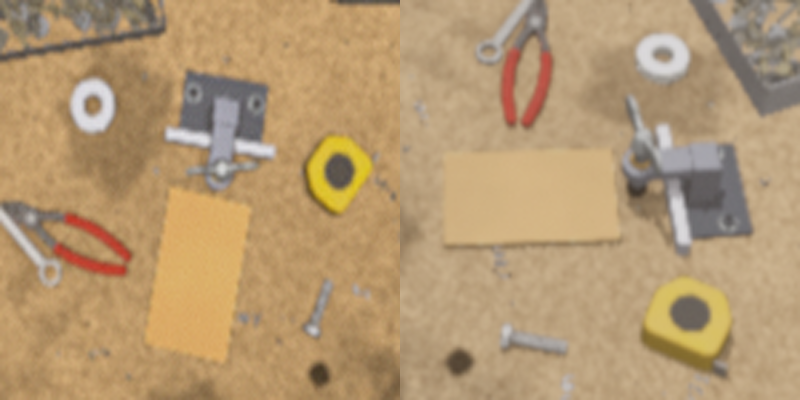

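Both views confirm it: the board is at about (0.548, 0.235), 160 x 101 mm, top at z = 9 mm, with its far end in front of the jig. The wings lie roughly along the fence. Next, the arm goes over there for the wrist camera.

```bash
cat >> h.py <<'E'
def rows(wps):
    "world waypoints x,y,z mm, yaw of tool x in deg -> tool rows"
    o=env.get_obs();M=R.from_rotvec(o['eef_rot']).as_matrix();p=np.array(o['position'])*1000
    y0=np.arctan2(M[1,0],M[0,0]);print('at',p.round(1),'yaw',np.degrees(y0).round(2),'t',o['time'],'F',np.round(o['force'],2))
    for w in wps:
        print(np.round(M.T@(np.array(w[:3])-p),1),round((y0-np.radians(w[3])+np.pi)%(2*np.pi)-np.pi,3))
E
python3 -c "
from h import *
rows([(550,-200,240,0),(500,245,250,-11.5)])
T=env.read_camera('wrist')['tool_from_camera'];print(np.round(T,3))"
```

```text
at [ 216.4 -612.2  230.2] yaw 19.47 t 0.1 F [ 0.18 -0.03 -0.55]
[ 451.9 -277.4   -9.1] 0.34
[ 553.1 -713.7  -18.1] 0.541
[[-0.     0.951  0.309  0.077]
 [ 1.     0.     0.001  0.   ]
 [ 0.001  0.309 -0.951 -0.142]
 [ 0.     0.     0.     1.   ]]
```

Emit:
{"method": "play_rows", "body": {"increments": [[452,-277,-9,0.34],[452,-277,-9,0.34],[452,-277,-9,0.34],[452,-277,-9,0.34],[452,-277,-9,0.34],[452,-277,-9,0.34],[452,-277,-9,0.34],[452,-277,-9,0.34],[452,-277,-9,0.34],[452,-277,-9,0.34],[452,-277,-9,0.34],[452,-277,-9,0.34],[452,-277,-9,0.34]]}}

```text
time: 1.23
position: [0.5528, -0.1962, 0.2401]
eef_rot: [-3.139, -0.007, -0.001]
force: [1.0, 0.2, -0.9]
grip_width: 0.0855
grasp_force: 0.0
```

```bash
python3 -c "
from h import *
rows([(590,225,250,-11.5)])"
```

```text
at [ 552.8 -196.2  240.1] yaw 0.25 t 1.2333 F [ 1.05  0.18 -0.93]
[  39.1 -421.1   -8.8] 0.205
```

Emit:
{"method": "play_rows", "body": {"increments": [[39,-421,-9,0.205],[39,-421,-9,0.205],[39,-421,-9,0.205],[39,-421,-9,0.205],[39,-421,-9,0.205],[39,-421,-9,0.205],[39,-421,-9,0.205],[39,-421,-9,0.205],[39,-421,-9,0.205],[39,-421,-9,0.205],[39,-421,-9,0.205],[39,-421,-9,0.205],[39,-421,-9,0.205]], "gripper": 50}}

```text
time: 2.32
position: [0.5892, 0.2197, 0.2487]
eef_rot: [3.124, -0.32, -0.001]
force: [-0.1, -1.2, -0.7]
grip_width: 0.05
grasp_force: 0.0
```

```bash
python3 -c "
from h import *
rows([])
c=grab('wrist');pickle.dump(c,open('w1.pkl','wb'));cv2.imwrite('pics/w1.png',c['color'])"
```

```text
at [589.2 219.7 248.7] yaw -11.7 t 2.3167 F [-0.07 -1.18 -0.73]
```

View pics/w1.png

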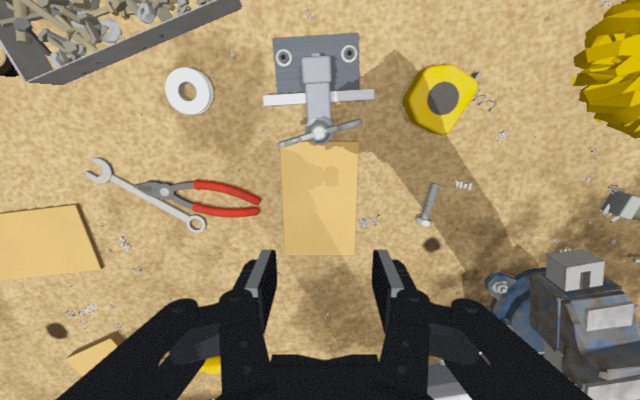

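The wrist view shows the board at (282..358, 140..255), with its near end at row 255. The fence is a bar at (264..374, 97), the hub at (319,131), and the wings run from (280,142) to (360,122), about 14° off the fence line.

```bash
cat > m2.py <<'E'
from h import *
def meas(c):
    W=world(c);im=c['color'];hsv=cv2.cvtColor(im,cv2.COLOR_BGR2HSV).astype(int)
    v,u=np.mgrid[:400,:640]
    mask=lambda a,b,x0,x1,y0,y1:(W[...,2]>a)&(W[...,2]<b)&(u>=x0)&(u<x1)&(v>=y0)&(v<y1)
    print('table z',np.nanmedian(W[180:200,400:412,2]),'board z',np.nanmedian(W[215:245,295:345,2]))
    P=W[mask(.0055,.013,270,370,140,262)]
    r=cv2.minAreaRect((P[:,:2]*1000).astype(np.float32));print('board',len(P),r,cv2.boxPoints(r).round(1).tolist())
    P=W[mask(.0185,.026,255,385,80,115)];
    r=cv2.minAreaRect((P[:,:2]*1000).astype(np.float32));print('fence',len(P),r,cv2.boxPoints(r).round(1).tolist())
    P=W[mask(.085,.13,265,375,100,160)]
    r=cv2.minAreaRect((P[:,:2]*1000).astype(np.float32));print('wing',len(P),P.max(0),P.mean(0),r,cv2.boxPoints(r).round(1).tolist())
    P=W[mask(.055,.07,300,345,40,150)]
    r=cv2.minAreaRect((P[:,:2]*1000).astype(np.float32));print('arm',len(P),np.median(P[:,2]),r,cv2.boxPoints(r).round(1).tolist())
meas(pickle.load(open('w1.pkl','rb')))
E
python3 m2.py
```

```text
table z -0.0004500017948470547 board z 0.008541478989349482
board 8360 ((546.620361328125, 227.32150268554688), (115.30805206298828, 159.19338989257812), 78.24596405029297) [[456.8999938964844, 187.10000610351562], [612.7999877929688, 154.6999969482422], [636.2999877929688, 267.6000061035156], [480.3999938964844, 300.0]]
fence 940 ((676.87158203125, 208.963623046875), (129.1001434326172, 12.049640655517578), 81.5019302368164) [[661.4000244140625, 146.0], [673.2999877929688, 144.1999969482422], [692.4000244140625, 271.8999938964844], [680.5, 273.70001220703125]]
wing 821 [0.65380289 0.25367588 0.11753644] [0.64399755 0.21276233 0.10597539] ((643.3997192382812, 213.27452087402344), (79.59500885009766, 20.33039093017578), 82.4416275024414) [[628.0999755859375, 175.1999969482422], [648.2000122070312, 172.5], [658.7000122070312, 251.39999389648438], [638.5999755859375, 254.10000610351562]]
arm 1877 0.06193869039189487 ((671.173828125, 209.47731018066406), (31.06153106689453, 87.3717269897461), 82.01646423339844) [[625.7999877929688, 200.1999969482422], [712.2999877929688, 188.0], [716.5999755859375, 218.8000030517578], [630.0999755859375, 230.89999389648438]]
```

```bash
python3 -c "
from h import *
c=pickle.load(open('w1.pkl','rb'));W=world(c)
p=np.array([.5892,.2197,.2487]);M=R.from_rotvec([3.124,-.32,-.001]).as_matrix()
T=(W-p)@M
for a,b in((245,280),(360,395)):
  t=T[245:300,a:b].reshape(-1,3);t=t[t[:,2]<.1];print(len(t),np.percentile(t,[1,50,99],axis=0).round(4).tolist())
rows([(433.6,245.4,90,-8.5),(433.6,245.4,12,-8.5)])"
```

```text
1406 [[-0.0105, -0.0361, -0.048], [0.0086, -0.026, -0.0246], [0.0111, -0.0241, -0.0038]]
1097 [[-0.0108, 0.0254, -0.0408], [0.0082, 0.026, -0.0231], [0.0104, 0.0345, -0.0039]]
at [589.7 218.  248.9] yaw -11.87 t 2.3667 F [-0.66 -0.21  0.02]
[-158.4    4.9  159. ] -0.059
[-158.3    4.7  237. ] -0.059
```

Emit:
{"method": "play_rows", "body": {"increments": [[-158,5,150,-0.059],[-158,5,150,-0.059],[-158,5,150,-0.059],[-158,5,150,-0.059],[-158,5,150,-0.059],[-158,5,150,-0.059],[-158,5,230,-0.059],[-158,5,230,-0.059],[-158,5,230,-0.059],[-158,5,230,-0.059],[-158,5,230,-0.059]]}}

```text
time: 3.28
position: [0.4358, 0.2467, 0.0211]
eef_rot: [-3.132, 0.233, -0.005]
force: [0.7, -0.5, 0.7]
grip_width: 0.0501
grasp_force: 0.0
```

```bash
python3 -c "
from h import *
rows([(433.6,245.4,0,-8.5),(495,236.2,0,-8.5),(502,235.2,0,-8.5)])
c=grab('wrist');pickle.dump(c,open('w2.pkl','wb'));cv2.imwrite('pics/w2.png',c['color'])
"
```

```text
at [435.8 246.7  21.1] yaw -8.51 t 3.2833 F [ 0.69 -0.52  0.72]
[-2.   1.6 21.1] -0.0
[60.1  1.6 21.3] -0.0
[67.1  1.6 21.3] -0.0
```

Emit:
{"method": "play_rows", "body": {"increments": [[0,1,10,0],[0,1,14,0],[0,1,16,0],[0,1,16,0],[0,1,16,0]]}}

```text
time: 3.75
position: [0.4338, 0.2464, 0.0036]
eef_rot: [-3.133, 0.229, -0.001]
force: [-0.1, -0.3, -0.4]
grip_width: 0.0503
grasp_force: 0.0
```

```bash
python3 -c "
from h import *
rows([(433.6,245.4,0,-8.5),(495,236.2,0,-8.5),(502,235.2,0,-8.5)])
"
```

```text
at [433.8 246.4   3.6] yaw -8.37 t 3.75 F [-0.08 -0.32 -0.41]
[-0.   1.1  3.6] 0.002
[62.1  1.2  3.7] 0.002
[69.1  1.2  3.7] 0.002
```

Emit:
{"method": "play_rows", "body": {"increments": [[0,1,2,0],[0,1,4,0],[3,1,4,0],[7,1,4,0],[11,1,4,0],[15,1,4,0],[18,1,4,0],[21,1,4,0],[24,1,4,0],[27,1,4,0],[30,1,4,0],[34,1,4,0],[38,1,4,0],[42,1,4,0],[46,1,4,0],[50,1,4,0],[54,1,4,0],[56,1,4,0],[56,1,4,0]]}}

```text
time: 5.33
position: [0.49, 0.237, -0.0006]
eef_rot: [-3.133, 0.23, -0.002]
force: [-1.5, -0.1, 0.3]
grip_width: 0.0498
grasp_force: 0.0
```

```bash
python3 -c "
from h import *
rows([(502,235.2,0,-8.5)])
c=grab('wrist');pickle.dump(c,open('w2.pkl','wb'));cv2.imwrite('pics/w2.png',c['color'])
"
```

```text
at [490.  237.   -0.6] yaw -8.41 t 5.3333 F [-1.5  -0.13  0.27]
[12.2  0.1 -0.6] 0.002
```

View pics/w2.png

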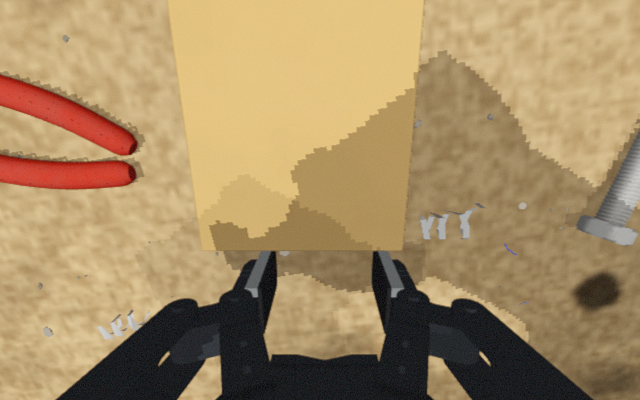

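The board's near end (row 250) sits square on both fingers and is sliding with about 1.5 N. Next is a slow push to the fence.

Emit:
{"method": "play_rows", "body": {"increments": [[3,0,0,0],[6,0,0,0],[8,0,0,0],[9,0,0,0],[10,0,0,0],[11,0,0,0],[12,0,0,0],[12,0,0,0]]}}

```text
time: 6.05
position: [0.5011, 0.2354, -0.0006]
eef_rot: [-3.133, 0.23, -0.001]
force: [0.4, 0.8, -0.5]
grip_width: 0.0504
grasp_force: 0.3
```

Emit:
{"method": "play_rows", "body": {"increments": [[1,0,0,0],[2,0,0,0],[2,0,0,0]]}}

```text
time: 6.3
position: [0.5032, 0.2351, -0.0006]
eef_rot: [-3.133, 0.23, -0.001]
force: [-1.0, -0.2, 0.6]
grip_width: 0.0504
grasp_force: 0.3
```

Emit:
{"method": "play_rows", "body": {"increments": [[1,0,0,0],[2,0,0,0],[3,0,0,0],[3,0,0,0]]}}

```text
time: 6.63
position: [0.5033, 0.2351, -0.0008]
eef_rot: [3.132, -0.228, -0.008]
force: [-5.4, 1.2, 3.9]
grip_width: 0.05
grasp_force: 2.7
```

Emit:
{"method": "play_rows", "body": {"increments": [[1,0,0,0],[2,0,0,0],[2,0,0,0]]}}

```text
time: 6.88
position: [0.5033, 0.235, -0.0009]
eef_rot: [3.132, -0.227, -0.013]
force: [-7.7, 1.7, 6.7]
grip_width: 0.0497
grasp_force: 4.0
```

It is hard on the fence, so I back off, lift, and look again from above.

Emit:
{"method": "play_rows", "body": {"increments": [[-5,0,0,0],[-15,0,0,0],[-25,0,0,0],[-30,0,-10,0],[-30,0,-50,0],[-10,0,-90,0],[20,0,-130,0],[50,0,-170,0],[80,0,-200,0],[90,0,-200,0],[90,0,-200,0],[90,0,-200,0],[90,0,-200,0]], "gripper": 50}}

```text
time: 7.97
position: [0.5951, 0.2215, 0.1987]
eef_rot: [3.133, -0.229, -0.004]
force: [-0.6, -0.3, -0.7]
grip_width: 0.0502
grasp_force: 0.0
```

```bash
python3 -c "
from h import *
rows([])
c=grab('wrist');pickle.dump(c,open('w3.pkl','wb'));cv2.imwrite('pics/w3.png',cv2.resize(c['color'][60:260,160:480],(800,500)))
"; sed -i 's/w1.pkl/w3.pkl/' m2.py; python3 m2.py
```

```text
at [595.1 221.5 198.7] yaw -8.34 t 7.9667 F [-0.61 -0.26 -0.68]
table z -0.0005743558916146974 board z 0.008520157459033895
board 8193 ((573.1111450195312, 226.83370971679688), (117.4901351928711, 130.14454650878906), 80.92206573486328) [[499.6000061035156, 179.10000610351562], [628.0999755859375, 158.60000610351562], [646.5999755859375, 274.6000061035156], [518.0999755859375, 295.1000061035156]]
fence 1230 ((677.016845703125, 210.21604919433594), (125.83126831054688, 11.553723335266113), 81.64137268066406) [[662.2000122070312, 148.8000030517578], [673.5999755859375, 147.10000610351562], [691.9000244140625, 271.6000061035156], [680.4000244140625, 273.29998779296875]]
wing 1219 [0.65382314 0.25352084 0.11733141] [0.64438563 0.21318676 0.10579518] ((643.3850708007812, 213.7961883544922), (77.8269271850586, 20.76027488708496), 82.26815795898438) [[627.9000244140625, 176.60000610351562], [648.4000244140625, 173.8000030517578], [658.9000244140625, 251.0], [638.2999877929688, 253.8000030517578]]
arm 2557 0.06202650087233752 ((674.2181396484375, 208.42662048339844), (30.44440460205078, 81.06107330322266), 81.57850646972656) [[631.9000244140625, 199.3000030517578], [712.0999755859375, 187.39999389648438], [716.5, 217.5], [636.4000244140625, 229.39999389648438]]
```

View pics/w3.png

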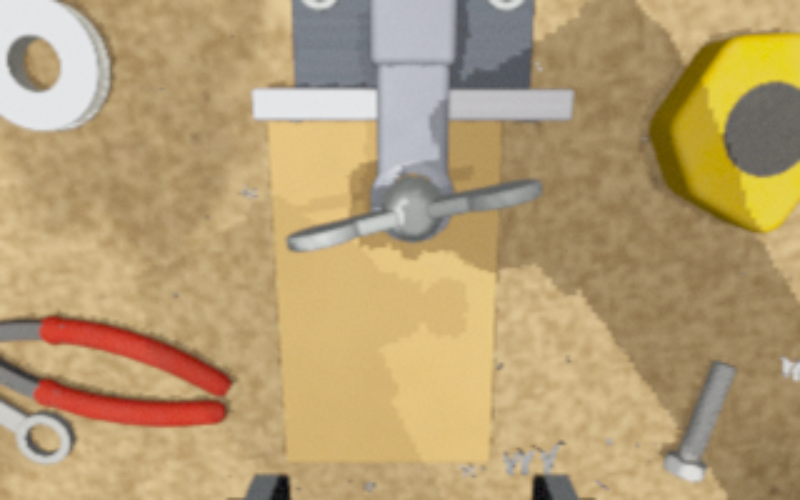

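The board is flush with the fence, with no gap along the bar. The hub is at (413,210) in the crop, the wings are about 14° off the fence (joint ≈ 1.33 rad), and the axis is at (0.6434, 0.2138). I'll shut the fingers and come in behind the left wing on the near side.

```bash
cat >> h.py <<'E'
A=np.array([643.4,213.8]);a=np.radians(-8.4);X=np.array([np.cos(a),np.sin(a)]);Y=np.array([np.sin(a),-np.cos(a)])
def fp(phi,z,rho=29):
    f=np.radians(phi);p=A+rho*(np.cos(f)*X+np.sin(f)*Y);return (*p,z,-8.4)
E
python3 -c "
from h import *
rows([fp(205,150),fp(205,100)])"
```

```text
at [594.6 221.7 198.2] yaw -8.3 t 8.0167 F [ 0.19 -0.27 -0.18]
[ 23.3 -11.5  48.1] 0.002
[ 23.5 -11.6  98.1] 0.002
```

Emit:
{"method": "play_rows", "body": {"increments": [[23,-11,48,0],[23,-11,48,0],[23,-11,48,0],[23,-11,48,0],[23,-11,48,0],[23,-11,48,0],[23,-11,48,0],[23,-11,48,0]], "gripper": 0}}

```text
time: 8.68
position: [0.6214, 0.229, 0.1527]
eef_rot: [-3.132, 0.229, -0.003]
force: [1.7, -0.3, 0.4]
grip_width: -0.0003
grasp_force: 0.0
```

```bash
python3 -c "
from h import *
rows([fp(205,150),fp(205,100)])
p=np.array(fp(205,100));
for k,ph in enumerate(range(205,806,10)):
  pass
M=np.stack([X,Y])
for ph in list(range(205,806,10))[:19]+list(range(205,806,15)):
  q=np.array(fp(ph,0));d=M@(q[:2]-p[:2]);print(ph,d.round(1),round((ph-205)/60,1))
"
```

```text
at [621.4 229.  152.7] yaw -8.37 t 8.6833 F [ 1.66 -0.26  0.43]
[-2.3 -0.5  2.7] 0.0
[-2.4 -0.4 52.7] 0.0
205 [0. 0.] 0.0
215 [ 2.5 -4.4] 0.2
225 [ 5.8 -8.3] 0.3
235 [  9.6 -11.5] 0.5
245 [ 14. -14.] 0.7
255 [ 18.8 -15.8] 0.8
265 [ 23.8 -16.6] 1.0
275 [ 28.8 -16.6] 1.2
285 [ 33.8 -15.8] 1.3
295 [ 38.5 -14. ] 1.5
305 [ 42.9 -11.5] 1.7
315 [46.8 -8.3] 1.8
325 [50.  -4.4] 2.0
335 [52.6  0. ] 2.2
345 [54.3  4.8] 2.3
355 [55.2  9.7] 2.5
365 [55.2 14.8] 2.7
375 [54.3 19.8] 2.8
385 [52.6 24.5] 3.0
205 [0. 0.] 0.0
220 [ 4.1 -6.4] 0.2
235 [  9.6 -11.5] 0.5
250 [ 16.4 -15. ] 0.8
265 [ 23.8 -16.6] 1.0
280 [ 31.3 -16.3] 1.2
295 [ 38.5 -14. ] 1.5
310 [ 44.9 -10. ] 1.8
325 [50.  -4.4] 2.0
340 [53.5  2.3] 2.2
355 [55.2  9.7] 2.5
370 [54.8 17.3] 2.8
385 [52.6 24.5] 3.0
400 [48.5 30.9] 3.2
415 [42.9 36. ] 3.5
430 [36.2 39.5] 3.8
445 [28.8 41.1] 4.0
460 [21.2 40.8] 4.2
475 [14.  38.5] 4.5
490 [ 7.6 34.5] 4.8
505 [ 2.5 28.9] 5.0
520 [-1.  22.2] 5.2
535 [-2.6 14.8] 5.5
550 [-2.3  7.2] 5.8
565 [0. 0.] 6.0
580 [ 4.1 -6.4] 6.2
595 [  9.6 -11.5] 6.5
610 [ 16.4 -15. ] 6.8
625 [ 23.8 -16.6] 7.0
640 [ 31.3 -16.3] 7.2
655 [ 38.5 -14. ] 7.5
670 [ 44.9 -10. ] 7.8
685 [50.  -4.4] 8.0
700 [53.5  2.3] 8.2
715 [55.2  9.7] 8.5
730 [54.8 17.3] 8.8
745 [52.6 24.5] 9.0
760 [48.5 30.9] 9.2
775 [42.9 36. ] 9.5
790 [36.2 39.5] 9.8
805 [28.8 41.1] 10.0
```

Emit:
{"method": "play_rows", "body": {"increments": [[-2,0,15,0],[-2,0,30,0],[-2,0,42,0],[-2,0,50,0],[-2,0,50,0],[-2,0,50,0],[-2,0,50,0]]}}

```text
time: 9.27
position: [0.6198, 0.2293, 0.1021]
eef_rot: [-3.132, 0.229, -0.002]
force: [1.1, 0.2, 0.8]
grip_width: 0.0002
grasp_force: 0.0
```

```bash
python3 -c "
from h import *
rows([fp(205,100)])"
```

```text
at [619.8 229.3 102.1] yaw -8.38 t 9.2667 F [1.15 0.2  0.81]
[-0.7 -0.3  2.1] 0.0
```

Emit:
{"method": "play_rows", "body": {"increments": [[0,0,3,0],[2.5,-4.4,3,0],[5.8,-8.3,3,0],[9.6,-11.5,3.2,0],[14,-14,3.5,0],[18.8,-15.8,3.6,0],[23.8,-16.6,3.8,0],[28.8,-16.6,4,0],[33.8,-15.8,4.1,0],[38.5,-14,4.3,0],[42.9,-11.5,4.5,0],[46.8,-8.3,4.6,0],[50,-4.4,4.8,0],[52.6,0,5,0],[54.3,4.8,5.1,0],[55.2,9.7,5.3,0],[55.2,14.8,5.5,0],[54.3,19.8,5.6,0],[52.6,24.5,5.8,0],[52.6,24.5,5.8,0]]}}

```text
time: 10.93
position: [0.6677, 0.1948, 0.0958]
eef_rot: [3.131, -0.232, 0.001]
force: [0.6, 0.4, 0.4]
grip_width: -0.0001
grasp_force: 0.3
```

```bash
python3 -c "
from h import *
rows([fp(385,97)])
c=grab('wrist');cv2.imwrite('pics/w4.png',np.hstack([c['color'][:,120:520],cv2.resize(grab('top')['color'][130:230,300:400],(400,400))]))"
```

```text
at [667.7 194.8  95.8] yaw -8.48 t 10.9333 F [0.62 0.39 0.43]
[-0.5 -3.  -1.2] -0.001
```

View pics/w4.png

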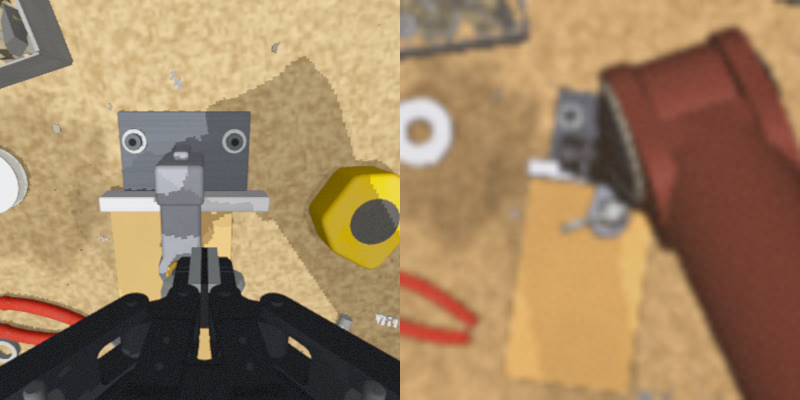

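The top crop shows the free wing at (575,225), lower-left of the hub at (605,212). The screw has turned about 170° as planned, so I continue round.

Emit:
{"method": "play_rows", "body": {"increments": [[-2.5,3.4,-1,0],[-5.8,7,-0.8,0],[-9.6,10,-0.6,0],[-14,12.5,-0.4,0],[-18.8,14.3,-0.3,0],[-23.8,15.1,-0.1,0],[-28.8,15.1,0,0],[-33.8,14.3,0.2,0],[-38.5,12.5,0.4,0],[-42.9,10,0.6,0],[-46.8,6.8,0.8,0],[-50,3,1,0],[-52.6,-1,1.2,0],[-54.3,-5.8,1.3,0],[-55.2,-10.7,1.5,0],[-55.2,-15.8,1.6,0],[-54.3,-20.8,1.8,0],[-52.6,-25.5,2,0],[-52.6,-25.5,2,0]]}}

```text
time: 12.62
position: [0.6193, 0.2324, 0.0933]
eef_rot: [-3.132, 0.226, 0.0]
force: [0.4, 0.3, 0.6]
grip_width: 0.0002
grasp_force: 0.2
```

```bash
python3 -c "
from h import *
rows([fp(565,94)])"
```

```text
at [619.3 232.4  93.3] yaw -8.27 t 12.6167 F [0.44 0.3  0.57]
[ 0.3  2.6 -0.7] 0.002
```

Emit:
{"method": "play_rows", "body": {"increments": [[2.5,-3,0,0],[5.8,-6.5,0.2,0],[9.6,-9.7,0.4,0],[14,-12.2,0.5,0],[18.8,-14,0.7,0],[23.8,-14.8,0.9,0],[28.8,-14.8,1,0],[33.8,-14,1.2,0],[38.5,-12.2,1.4,0],[42.9,-9.7,1.5,0],[46.8,-6.5,1.7,0],[50,-2.6,1.8,0],[52.6,1.5,2,0],[54.3,6,2.2,0],[55.2,10.7,2.4,0],[55.2,15.3,2.6,0],[54.3,20,2.8,0],[52.6,24.5,3,0],[52.6,24.5,3,0]]}}

```text
time: 14.2
position: [0.6679, 0.1958, 0.0907]
eef_rot: [3.131, -0.232, 0.001]
force: [0.3, -0.1, -0.1]
grip_width: -0.0002
grasp_force: 0.3
```

```bash
python3 -c "
from h import *
rows([fp(745,91)])
c=grab('wrist');pickle.dump(c,open('w5.pkl','wb'));cv2.imwrite('pics/w5.png',np.hstack([c['color'][:,120:520],cv2.resize(grab('top')['color'][130:230,300:400],(400,400))]))"
```

```text
at [667.9 195.8  90.7] yaw -8.48 t 14.2 F [ 0.3  -0.09 -0.05]
[-0.5 -1.9 -0.3] -0.001
```

View pics/w5.png

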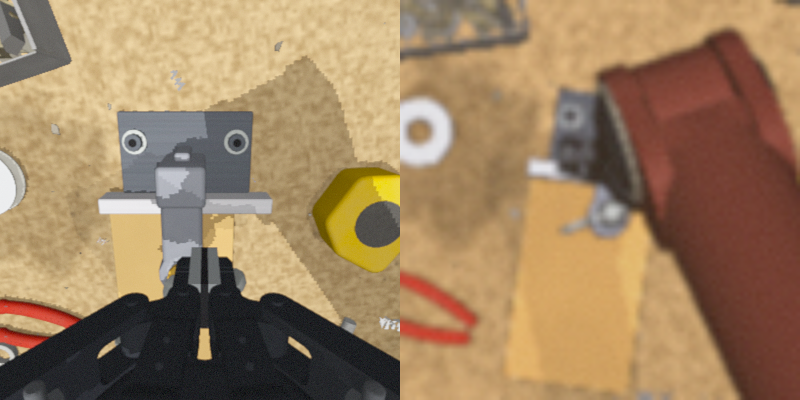

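The free wing is again lower-left of the hub at (570,228), one full turn since the last picture, so the joint is at about 10.6. One short last stroke of about 55°, then back off and lift.

Emit:
{"method": "play_rows", "body": {"increments": [[-2.5,3.8,0.1,0],[-5.8,7.4,0.3,0],[-9.6,10.5,0.4,0],[-14,13,0.6,0],[-18.8,14.8,0.8,0],[-21.3,15.3,0.8,0],[-21.3,15.3,0.8,0],[-14,14,0.8,0],[-9,13,0.8,0],[-9,13,-30,0],[-9,13,-70,0],[-40,0,-105,0],[-75,-12,-110,0],[-75,-12,-110,0],[-75,-12,-110,0],[-75,-12,-110,0]]}}

```text
time: 15.63
position: [0.5952, 0.2209, 0.2003]
eef_rot: [3.132, -0.228, -0.001]
force: [1.1, -1.2, 0.3]
grip_width: 0.0
grasp_force: 0.0
```

```bash
python3 -c "
from h import *
rows([])
c=grab('wrist');pickle.dump(c,open('w6.pkl','wb'));cv2.imwrite('pics/w6.png',cv2.resize(c['color'][40:260,150:490],(800,518)))
"; sed -i 's/w3.pkl/w6.pkl/' m2.py; python3 m2.py
```

```text
at [595.2 220.9 200.3] yaw -8.33 t 15.6333 F [ 1.09 -1.18  0.35]
table z -0.00045824635641017464 board z 0.008546568325077414
board 8348 ((572.8036499023438, 226.98223876953125), (117.76563262939453, 131.81912231445312), 81.64347076416016) [[499.0, 178.3000030517578], [629.5, 159.10000610351562], [646.5999755859375, 275.70001220703125], [516.2000122070312, 294.79998779296875]]
fence 1138 ((677.0017700195312, 209.8385009765625), (126.9583969116211, 10.62665843963623), 81.64054870605469) [[662.5, 147.8000030517578], [673.0, 146.3000030517578], [691.5, 271.8999938964844], [681.0, 273.3999938964844]]
wing 908 [0.66709861 0.24801575 0.1079333 ] [0.64661439 0.21685366 0.09693989] ((645.0784301757812, 214.97140502929688), (75.07716369628906, 18.25532341003418), 45.58208465576172) [[612.2999877929688, 194.5], [625.2999877929688, 181.8000030517578], [677.9000244140625, 235.39999389648438], [664.7999877929688, 248.1999969482422]]
arm 2493 0.06201652092137094 ((674.4713745117188, 208.82777404785156), (30.669591903686523, 80.56722259521484), 81.68650817871094) [[632.4000244140625, 199.5], [712.0999755859375, 187.8000030517578], [716.5, 218.1999969482422], [636.7999877929688, 229.8000030517578]]
```

View pics/w6.png

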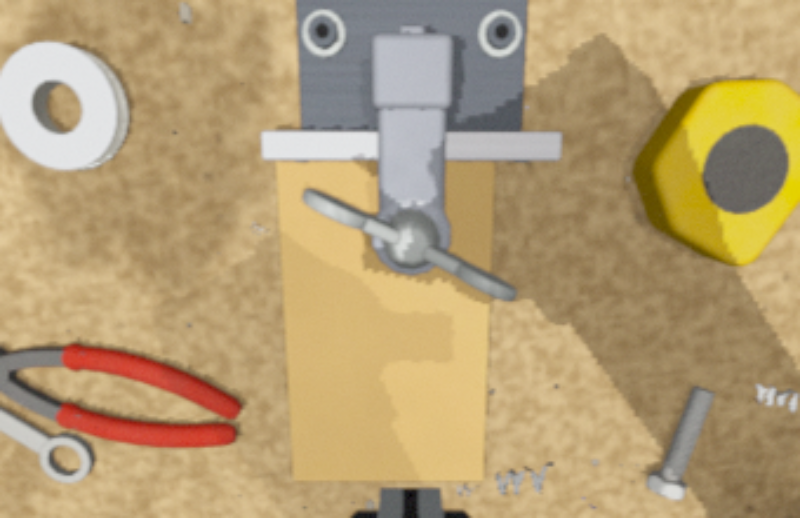

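The right wing now points to (515,293) from the hub at (413,238), about 119° past the jig's x, so the joint is at about 11.5 rad. The wing top has sunk 9.4 mm, which matches. The board is still flush, the other things are where they were, and the robot touches nothing.

```bash
python3 -c "
from h import *
print(env.finish_job())"
```

```text
the job is handed in; nothing more can be done
None
```

The job is handed in at about 16 s: the board is flat against the fence and clamped, with the wing screw at about 11.5 rad (half a turn past first touch) and the neighbouring things unmoved in the last picture; no verdict came back.

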